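# Mount the sampling arm in the spring-plunger post holder

## Robot

A 7-joint arm with a two-finger parallel gripper is mounted at the origin on the work surface. World frame = base frame: x ahead of the robot, y to its left, z up, the work surface at z = 0. Lengths are in m, angles in rad, forces in N, time in s.
With the tool pointing down it reaches from about 0.425 to 0.925 m from the base axis. Payload 6.8 kg.
Tool frame: the origin (TCP) lies midway between the tips of the shut fingers; the grasp point (between the pads) lies 19 mm behind it; x points along the fingers, z is the direction in which the jaws open and shut, and the axes are right-handed (so a half turn about x gives the same grasp; the last joint's range is limited). The gripper opens to 85 mm and grips with 20 to 120 N. Pads are 22 mm wide; open, the fingers measure 114 mm over their backs; the gripper's body (76 mm by 85 mm) begins 54 mm behind the grasp point. The pads swing forward as they close: fully open they stand 13 mm farther back than shut.
Start: joints at [-0.108, 0.477, 0.022, 1.555, -0.011, 1.109, -0.083], TCP at [0.675, 0, 0.194] pointing down, gripper open.
Joint ranges: [-2.96, 2.96], [-0.34, 2.1], [-1.41, 1.46], [0.24, 2.44], [-1.37, 4.51], [0.17, 1.92], [-2.96, 2.96]. Speed limits (rad/s): [2.39, 2.39, 3.14, 3.14, 3.14, 3.14, 3.14].

## Interface

Orientations are given as a unit quaternion [w, x, y, z].
In Python, from station import bot gives the robot as it stands. The module is installed in compiled form; this text tells all that it offers.
- The arm moves only by the shell command python3 -m jog 'ROWS' [FORCE]. ROWS is text: rows parted by semicolons, each of 7 numbers parted by spaces: the shift along the tool's x, y, z in mm, then the turn, a rotation vector about the tool's x, y, z in units of 6 degrees (1.0 is 6 degrees), then the finger opening in mm, from 0 to 85.4. A call has 1 to 5 rows; each row shifts and turns the commanded pose from where the row before left it, along the tool's axes as they then stand; what a row does not reach is not made up. A row lasts 1/10 s, in which the tool goes at most 50 mm and 8.59 degrees, less where a joint would pass 70% of its speed; a pose out of reach is approached as far as the arm can. A call with a gripper value outside its range is refused whole. The fingers move at their own pace and stop on an object; FORCE is the grip in N (left out, the last holds). Time passes only in rows, so rows that do not move let the fingers close. It gives the time, the measured TCP pose, the force and the opening at its end, in the units of the state.
- bot.get_obs(): the state, without advancing time (a new reading comes with each control period).
- bot.read_camera(name): name is "scene" or "side" or "wrist"; returns (picture, depth): 384x512x3 uint8, red, green, blue; 384x512 float32, m along the optical axis (not along the pixel's ray), 0 where there is no reading.
- bot.calibration(name): a dict with "fx", "fy", "cx", "cy" (pixels), "T" (4x4, takes a point from camera to world coordinates). Camera axes: x right, y up, looking along -z (the intrinsics and any distortion apply to the point x, -y, -z); pixel columns grow to the right and rows downward; lengths in m; the calibration is good to about 2 mm. A picture is of the moment at which its call begins: read the wrist's pose just before it. calibration takes no time and is no camera call; for the wrist camera it gives the pose at the moment of the call.
- bot.hand_in(): hands the job in, once; it reports no verdict.
The state is a dict: "t": time; "q": joint angles; "joint_vel": joint speeds; "joint_torque": joint torques, N m; "eef_pos": TCP position; "tool_rot": TCP orientation; "contact_force": force on the tool from outside, world axes, zero at the start; "torque": the same for the moment, N m; "gripper_width": opening from 0.0 (shut) to 1.0 (fully open).
Only numpy, scipy, OpenCV 4.12 (cv2) and the standard library are available. Lean on these libraries where they do the work, as an engineer would, in place of code of your own. Each camera call takes 0.05 s, during which the arm holds its last target.

## Task

Take the post with the ring arm out of its white rack and slide it gently, rod first, down into the square post holder of the sampling station, past the side spring plunger that grips it, with the arm turned so that its ring stands over the steel inlet. Feel the rod land on the spring seat hidden in the bore and press it home, about 12 N (3 mm of seat) beyond the plunger's drag and never more than 22 N, then let go. Do not disturb the bottle, the beaker or the tip box.

Things in the scene. Friction and masses are not known exactly. Their poses are not given: they have to be found in the camera images.
- post: Loose steel post, about 220 g: upright round rod 16 mm in diameter, 110 mm long, foot tapered over its last 8 mm to 7 mm; above it a collar (38 mm diameter, 110 to 116 mm above the tip), a head block and a side arm with a ring. Origin: the rod's tip, on its axis; z up along the rod, x along the arm. Starts upright in the rack, hanging by its collar.
- head (a point): Centre of the post's aluminium head block, 135 mm above the rod's tip on its axis: the place to grip. Block 30 (x) x 24 (y) x 38 mm tall, 116 to 154 mm above the tip; grip it from above across its 24 mm width (y). Axes as the post.
- ring (a point): Centre of the ring (30 mm outer diameter, 10 mm tall) at the end of the post's arm: 80 mm along the post's x, 125 mm above the tip. The arm is a flat bar 12 mm wide, 8 mm thick, 121 to 129 mm above the tip.
- rack: Fixed white rack, foot 100 x 90 mm, 125 mm tall to the top of its 80 x 80 mm top plate with one round hole of 25 mm in which the post hangs by its collar, tip 15 mm above the bench. Origin: centre of its underside. The post must be raised 112 mm to come free.
- station: Fixed sampling station: dark base plate 170 x 90 x 12 mm with a square aluminium post holder (46 x 46 mm, top 105 mm above the bench) and an inlet column. Origin: on the bench, under the bore's axis; x points from the bore to the inlet, z up.
- bore (a point): Centre of the mouth of the post holder's upright round bore (17.5 mm in diameter, 3 mm chamfer), on its top face, 105 mm above the bench. Axes as the station.
- inlet (a point): Centre of the top of the steel inlet funnel (40 mm diameter, 68 mm above the bench), 80 mm along the station's x from the bore.
- plunger (a joint): Spring plunger that enters the bore from the station's +y side, 20 mm below the mouth: how far it is pushed outwards (m). 0 with the bore empty (its 11 mm ball nose then stands 5 mm into the bore), about 0.002 to 0.004 with the rod beside it. It presses 5 to 9 N sideways; the sliding rod then feels a drag of some 4 to 12 N, enough to hold its weight.
- seat (a joint): How far the spring seat unseen in the bore is pressed down (m): 0 free, 0.008 bottomed; about 1 N to start it, then 4 N per mm. Its free face lies 53 to 71 mm below the mouth, different each time and not measured: it must be felt. After letting go it may spring back by a millimetre or two.
- reagent: Bystander: loose amber bottle, 64 mm in diameter, 130 mm tall; origin at the centre of its underside.
- beaker: Bystander: loose glass beaker, 72 mm in diameter, 85 mm tall; origin at the centre of its underside.
- tipbox: Bystander: loose yellow pipette-tip box, 120 x 85 x 50 mm; origin at the centre of its underside.
Not all that is in view belongs to the job. What is shaped like the rack but purple is not meant. Several things have the shape of the post; the one meant has the colours described above.

How it is judged:
On the way, in this order (a step that is already met when the one before it is completed fails the run):
1. the post is lifted clear of the rack (z of post in the frame of rack above 0.125 m and contact force between post and rack below 0.1 N), for 0.1 s.
2. the rod is in the bore and has pushed the plunger aside (z of post in the frame of bore below -0.026 m and horizontal distance between post and bore below 0.004 m and value of joint plunger above 0.0015 m), for 0.1 s.
3. the spring seat is pressed down by at least 1.5 mm (value of joint seat above 0.0015 m), for 0.1 s.
At the end, for the whole second after the job is handed in: The post stands upright (4 deg) in the bore, tip over 45 mm deep and within 4 mm of the axis, still on the seat (pressed 0.3 mm or more), plunger pushed aside over 1.5 mm, ring centre within 13 mm of the inlet's seen from above, released and at rest (value of joint seat above 0.0003 m and value of joint plunger above 0.0015 m and z of post in the frame of bore below -0.045 m and horizontal distance between post and bore below 0.004 m and angle between post's own z axis and vertical below 0.07 rad and horizontal distance between ring and inlet below 0.013 m and linear speed of post below 0.01 m/s); the robot touches nothing.
It fails at once if the spring seat is pressed down by more than 5.5 mm (about 23 N) (value of joint seat above 0.0055 m).
It fails at once if the post is pressed against the station with more than 45 N (contact force between post and station above 45 N).
It fails at once if the bottle is moved by more than 15 mm (distance of reagent from where it was at the start of the episode above 0.015 m).
It fails at once if the beaker is moved by more than 15 mm (distance of beaker from where it was at the start of the episode above 0.015 m).
It fails at once if the tip box is moved by more than 15 mm (distance of tipbox from where it was at the start of the episode above 0.015 m).
It also fails if it takes over 54 s, if anything falls off the work surface, if the arm or the gripper's body presses on something with over 40 N, if the wrist force passes 120 N, or if a joint passes its speed limit or range.

## Working session

There is one attempt and no reset: what is moved stays moved. The work goes in short steps, Python scripts to look and compute and a shell command to move; the robot and the scene stay as the last step left them, time stands still between calls to the robot, and variables do not carry over. Pictures are saved under pics/ and viewed, and the job is handed in when it is done.

```bash
mkdir -p pics; ls; python3 - <<'E'
from station import bot
import cv2
print(bot.get_obs())
for n in ("scene","side","wrist"):
    c=bot.calibration(n); print(n,{k:(v if k!='T' else v) for k,v in c.items()})
    p,d=bot.read_camera(n)
    cv2.imwrite(f"pics/{n}0.png",p[:,:,::-1])
    import numpy as np
    np.save(f"pics/{n}0_d.npy",d); np.save(f"pics/{n}0_T.npy",c["T"])
E
```

```text
pics
{'t': 0.0, 'q': array([-0.10813609,  0.47779634,  0.02232468,  1.55647897, -0.0114925 ,
        1.10927638, -0.08308346]), 'joint_vel': array([-0.00024913, -0.00100578, -0.00069144, -0.0002528 ,  0.001681  ,
       -0.00064306,  0.00159191]), 'joint_torque': array([-5.45967814e-04, -5.96443820e+01,  1.60769675e+00, -2.81194621e+01,
        1.24063640e-02,  9.39900521e-03,  2.20753498e-05]), 'eef_pos': array([6.74330935e-01, 1.05864510e-05, 1.92516387e-01]), 'tool_rot': array([ 7.06460909e-01, -8.01898025e-05,  7.07752059e-01, -1.60780429e-05]), 'contact_force': array([ 1.07829726, -0.32657654, -0.28207583]), 'torque': array([ 0.0208102 , -0.01559505, -0.01198709]), 'gripper_width': 1.0009881088314605}
scene {'fx': 421.2288924710221, 'fy': 421.2288924710221, 'cx': 255.81871914049592, 'cy': 191.1217702593103, 'T': array([[ 0.13630839, -0.84987812,  0.50904539,  1.17237891],
       [ 0.99055241,  0.12472004, -0.05701608, -0.06923721],
       [-0.01503145,  0.51200791,  0.85884921,  1.06057905],
       [ 0.        ,  0.        ,  0.        ,  1.        ]])}
side {'fx': 460.76624862575, 'fy': 460.76624862575, 'cx': 246.88791207748176, 'cy': 192.18112903010942, 'T': array([[ 0.83706288,  0.25179556, -0.48572085,  0.00200106],
       [-0.54671986,  0.41834974, -0.72531434, -0.86918302],
       [ 0.02057026,  0.87268694,  0.48784667,  0.70510198],
       [ 0.        ,  0.        ,  0.        ,  1.        ]])}
wrist {'fx': 310.05942591892966, 'fy': 310.05942591892966, 'cx': 255.14161492610572, 'cy': 192.82198953323197, 'T': array([[ 9.99999011e-01,  4.13624623e-04,  1.34434353e-03,
         6.73519296e-01],
       [-7.50209285e-04,  9.65328175e-01,  2.61038218e-01,
         6.52955359e-02],
       [-1.18976086e-03, -2.61038969e-01,  9.65327531e-01,
         3.73672389e-01],
       [ 0.00000000e+00,  0.00000000e+00,  0.00000000e+00,
         1.00000000e+00]])}
```

View pics/scene0.png

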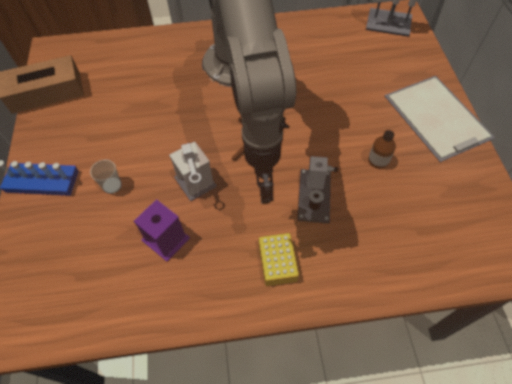

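View pics/side0.png

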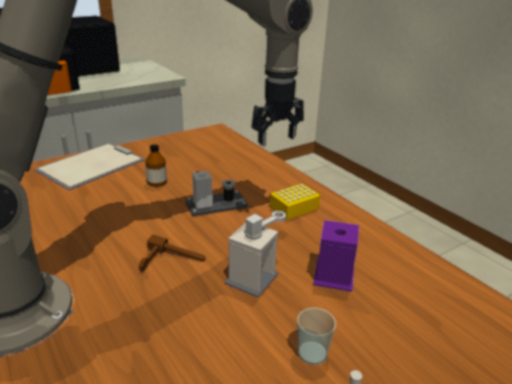

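View pics/wrist0.png

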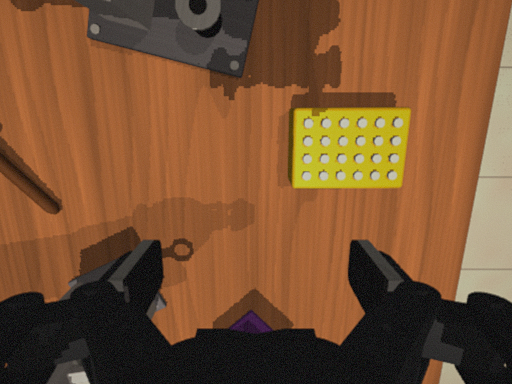

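```bash
cat > h.py <<'E'
import numpy as np, cv2
from station import bot
def cast(c,u,v,z):
    T=c["T"]; d=np.array([(u-c["cx"])/c["fx"],-(v-c["cy"])/c["fy"],-1.0]); w=T[:3,:3]@d; o=T[:3,3]
    return o+w*(z-o[2])/w[2]
def cloud(c,d):
    v,u=np.mgrid[0:d.shape[0],0:d.shape[1]]
    P=np.stack([(u-c["cx"])/c["fx"]*d,-(v-c["cy"])/c["fy"]*d,-d],-1)
    return P@c["T"][:3,:3].T+c["T"][:3,3]
E
python3 - <<'E'
from h import *
for n,(x0,y0,x1,y1) in {"scene":(150,120,350,240),"side":(180,150,360,300)}.items():
    p=cv2.imread(f"pics/{n}0.png"); cv2.imwrite(f"pics/{n}0c.png",cv2.resize(p[y0:y1,x0:x1],None,fx=4,fy=4,interpolation=2))
    c=bot.calibration(n); P=cloud(c,np.load(f"pics/{n}0_d.npy"))
    pts={"scene":[(193,165),(189,153),(195,177),(316,165),(316,197),(313,212),(155,218),(382,150),(279,258),(105,172)],"side":[(254,225),(278,217),(240,235),(203,180),(228,186),(313,335),(295,200),(155,165)]}[n]
    for u,v in pts: print(n,u,v,P[v,u].round(3))
E
```

```text
scene 193 165 [ 0.524 -0.162  0.142]
scene 189 153 [ 0.5   -0.168  0.164]
scene 195 177 [ 0.524 -0.164  0.084]
scene 316 165 [0.537 0.172 0.089]
scene 316 197 [0.627 0.155 0.069]
scene 313 212 [0.639 0.151 0.007]
scene 155 218 [ 0.63  -0.278  0.073]
scene 382 150 [0.513 0.369 0.087]
scene 279 258 [0.78  0.029 0.053]
scene 105 172 [ 0.437 -0.429  0.037]
side 254 225 [ 0.478 -0.189  0.161]
side 278 217 [ 0.557 -0.171  0.146]
side 240 235 [ 0.462 -0.159  0.123]
side 203 180 [0.535 0.149 0.102]
side 228 186 [0.61  0.138 0.067]
side 313 335 [ 0.435 -0.444  0.085]
side 295 200 [ 0.748 -0.002  0.049]
side 155 165 [0.477 0.353 0.078]
```

```bash
python3 - <<'E'
import cv2,numpy as np
a=cv2.imread("pics/scene0.png")
cv2.imwrite("pics/scene_distr.png",np.hstack([cv2.resize(a[0:60,340:440],None,fx=4,fy=4),cv2.resize(a[140:200,0:100],None,fx=4,fy=4)]))
E
```

```text
(no output)
```

View pics/scene0c.png

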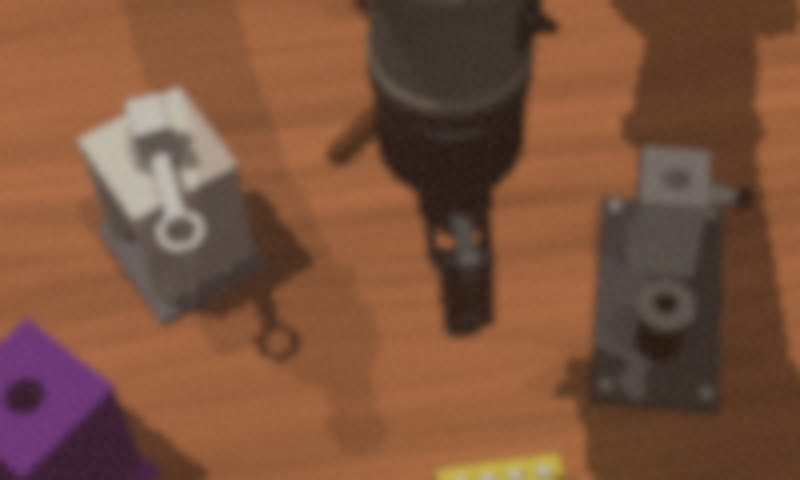

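View pics/side0c.png

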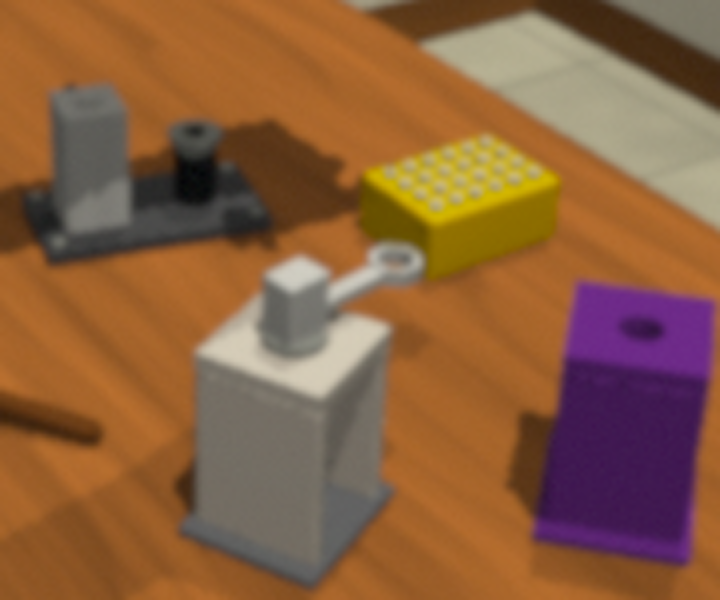

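View pics/scene_distr.png

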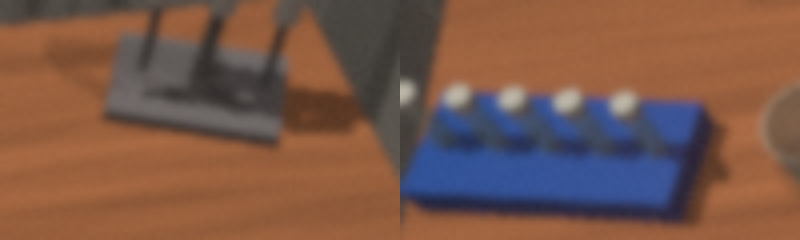

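```bash
python3 - <<'E'
from h import *
s=bot.calibration("scene"); d=bot.calibration("side"); w=bot.calibration("wrist")
for nm,z,a,b in [("head",.169,(187.5,148),(254.5,218.5)),("ring",.145,(195,177.2),(279,214.7)),("bore",.105,(150+677/4,120+177/4),(180+90/4,150+102/4)),("inlet",.068,(150+666/4,120+303/4),(180+195/4,150+131/4))]:
    print(nm,cast(s,*a,z).round(4),cast(d,*b,z).round(4))
print(cast(w,199,10,.068))
P=cloud(s,np.load("pics/scene0_d.npy")); p=cv2.imread("pics/scene0.png")
for nm,zr,x,y in [("head",(.155,.18),.485,-.172)]:
    m=(P[...,2]>zr[0])&(P[...,2]<zr[1])&(abs(P[...,0]-x)<.05)&(abs(P[...,1]-y)<.05); print(nm,m.sum(),P[m].mean(0))
E
```

```text
head [ 0.4869 -0.17    0.169 ] [ 0.486  -0.1784  0.169 ]
ring [ 0.5653 -0.1585  0.145 ] [ 0.5649 -0.1633  0.145 ]
bore [0.5464 0.1778 0.105 ] [0.5444 0.1695 0.105 ]
inlet [0.6225 0.1579 0.068 ] [0.6217 0.1531 0.068 ]
[0.62386622 0.14954676 0.068     ]
head 111 [ 0.49170606 -0.1732684   0.16728087]
```

The image `scene0` shows several candidates:
- Post in the white rack: head at scene (188,148) and side (254,218), ring at (195,177). This is the one I want.
- Purple rack at (160,228): empty and not meant.
- Grey stand at (390,20) and blue tube rack at (40,178): not it.

The station bore is at scene (319,164) and the inlet at (316,196). The crops confirm the choice. I'll move over the rack and turn for a close look.

```bash
python3 -m jog '-12 -34 -37 0 0 0 85;-12 -34 -37 0 0 0 85;-12 -34 -37 0 0 0 85;-12 -34 -38 0 0 0 85;-10 -37 -38 0 0 0 85' 40; python3 -m jog '0 0 0 -1.4 0 0 85;0 0 0 -1.4 0 0 85;0 0 0 -1.4 0 0 85;0 0 0 -1.4 0 0 85;0 0 0 -1.4 0 0 85';python3 -m jog '0 0 0 -1.4 0 0 85;0 0 0 -1.4 0 0 85;0 0 0 -1.4 0 0 85;0 0 0 -1.4 0 0 85;0 0 0 -1.4 0 0 85';python3 -m jog '0 0 0 -1.4 0 0 85;0 0 0 -1.27 0 0 85;0 0 0 0 0 0 85;0 0 0 0 0 0 85'
python3 - <<'E'
from h import *
o=bot.get_obs(); print(o["eef_pos"],o["tool_rot"],o["q"])
c=bot.calibration("wrist"); p,d=bot.read_camera("wrist"); np.save("pics/w1_d.npy",d); np.savez("pics/w1_c.npz",**c)
cv2.imwrite("pics/w1.png",p[:,:,::-1])
E
```

```text
t: 0.65
eef_pos: [0.4944, -0.1664, 0.2495]
tool_rot: [0.707, -0.0, 0.707, 0.0]
contact_force: [0.5, -0.9, 1.0]
gripper_width: 0.995
t: 1.15
eef_pos: [0.4958, -0.1654, 0.2488]
tool_rot: [0.659, -0.255, 0.66, 0.255]
contact_force: [-0.2, 0.6, 0.7]
gripper_width: 0.997
t: 1.65
eef_pos: [0.4958, -0.1654, 0.2488]
tool_rot: [0.524, -0.475, 0.524, 0.475]
contact_force: [1.0, 0.4, -0.1]
gripper_width: 0.997
t: 2.05
eef_pos: [0.4959, -0.1655, 0.2489]
tool_rot: [0.455, -0.541, 0.455, 0.541]
contact_force: [-0.3, 0.3, 0.7]
gripper_width: 0.997
[ 0.49593091 -0.16548936  0.2489195 ] [ 0.4553865  -0.54080935  0.45547355  0.54101038] [ 0.28809014  0.17924204 -0.09757213  1.84336062  0.01926078  1.12020559
  1.92564221]
```

View pics/w1.png

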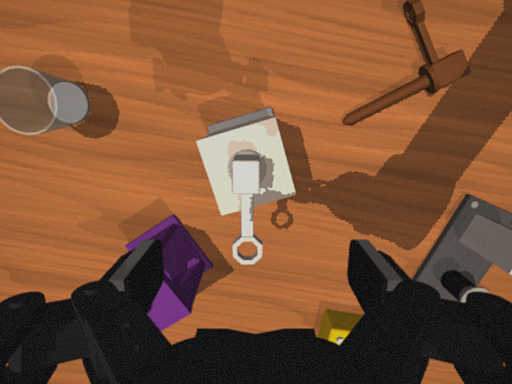

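```bash
python3 - <<'E'
from h import *
c=dict(np.load("pics/w1_c.npz")); d=np.load("pics/w1_d.npy"); p=cv2.imread("pics/w1.png")
P=cloud(c,d)
cv2.imwrite("pics/w1c.png",cv2.resize(p[140:280,190:310],None,fx=4,fy=4,interpolation=2))
reg=np.zeros(d.shape,bool); reg[100:290,180:310]=1
m=(reg&(P[...,2]>.16)&(P[...,2]<.178)).astype(np.uint8)
print(m.sum(), P[m>0].mean(0))
cn=max(cv2.findContours(m,0,2)[0],key=cv2.contourArea); r=cv2.minAreaRect(cn); print(r)
print("head",cast(c,*r[0],.169))
b=cv2.boxPoints(r); B=np.array([cast(c,*q,.169)[:2] for q in b]); print(B.round(4)); 
for i in range(4):
    e=B[(i+1)%4]-B[i]; print(np.linalg.norm(e).round(4),np.degrees(np.arctan2(e[1],e[0])).round(1))
m=(reg&(P[...,2]>.133)&(P[...,2]<.15)).astype(np.uint8)
cn=max(cv2.findContours(m,0,2)[0],key=cv2.contourArea); print(cv2.boundingRect(cn),cv2.contourArea(cn))
m2=m.copy(); m2[:230]=0; m2[:, :225]=0
(u,v),rr=cv2.minEnclosingCircle(cv2.findNonZero(m2[:,:])); print(u,v,rr,"ring",cast(c,u,v,.145))
E
```

```text
964 [ 0.48570025 -0.17587748  0.16925343]
((245.5, 175.5), (35.0, 27.0), 90.0)
head [ 0.48561216 -0.17614578  0.169     ]
[[ 0.4726 -0.1898]
 [ 0.4688 -0.1673]
 [ 0.499  -0.162 ]
 [ 0.503  -0.1852]]
0.0228 99.8
0.0307 9.9
0.0235 -80.2
0.0307 -171.4
(233, 194, 30, 70) 1189.0
247.5 246.68182373046875 17.565202713012695 ring [ 0.56204257 -0.16233299  0.145     ]
```

View pics/w1c.png

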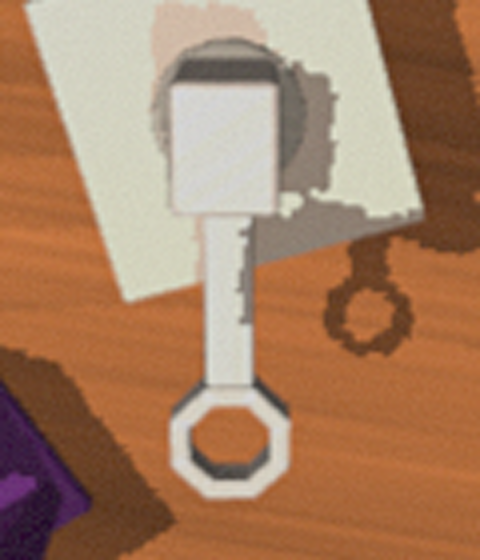

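`w1` shows the post head at (246,175) and the ring at (247,249), sitting square to the jaws at a yaw of 10°. I'll descend in two stages.

```bash
python3 -m jog '0 6 -4.5 0 0 0 85;25 6 -4 0 0 0 85;25 0 0 0 0 0 85;0 0 0 0 0 0 85;0 0 0 0 0 0 85'
python3 - <<'E'
from h import *
o=bot.get_obs(); p0=o["eef_pos"]
c=bot.calibration("wrist"); p,d=bot.read_camera("wrist"); P=cloud(c,d)
cv2.imwrite("pics/w2.png",p[:,:,::-1])
reg=np.zeros(d.shape,bool); reg[60:384,150:350]=1
m=(reg&(P[...,2]>.16)&(P[...,2]<.178)&(np.hypot(P[...,0]-.4856,P[...,1]+.176)<.03)).astype(np.uint8)
r=cv2.minAreaRect(max(cv2.findContours(m,0,2)[0],key=cv2.contourArea)); h=cast(c,*r[0],.169); print(r,h,p0)
from scipy.spatial.transform import Rotation as R
q=o["tool_rot"]; M=R.from_quat(q[[1,2,3,0]]).as_matrix(); print("tool delta mm",(M.T@(np.array([h[0],h[1],.138])-p0)*1000).round(1))
E
```

```text
t: 2.6
eef_pos: [0.4856, -0.1761, 0.1994]
tool_rot: [0.455, -0.541, 0.455, 0.542]
contact_force: [0.1, -0.6, 0.2]
gripper_width: 0.995
((256.0, 205.5), (41.0, 32.0), 90.0) [ 0.48499419 -0.17605064  0.169     ] [ 0.4855863  -0.17609563  0.19940401]
tool delta mm [61.4  0.5  0.1]
```

View pics/w2.png

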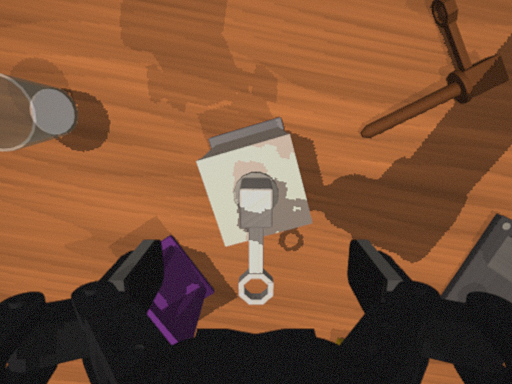

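The head is at (256,205), centred between the fingers. I'll descend and close.

```bash
python3 -m jog '15 0 0 0 0 0 85;20 0 0 0 0 0 85;16 0 0 0 0 0 85;10 0 0 0 0 0 85;0 0 0 0 0 0 85' 80; python3 -m jog '0 0 0 0 0 0 40;0 0 0 0 0 0 30;0 0 0 0 0 0 20;0 0 0 0 0 0 15;0 0 0 0 0 0 10' 80;python3 -m jog '0 0 0 0 0 0 10;0 0 0 0 0 0 10;0 0 0 0 0 0 10;0 0 0 0 0 0 10;0 0 0 0 0 0 10' 80
python3 - <<'E'
from h import *
o=bot.get_obs(); print(o["eef_pos"],o["contact_force"],o["gripper_width"]*85.4)
p,d=bot.read_camera("wrist"); cv2.imwrite("pics/w3.png",p[:,:,::-1])
E
```

```text
t: 3.15
eef_pos: [0.4857, -0.1758, 0.1379]
tool_rot: [0.454, -0.541, 0.455, 0.542]
contact_force: [-0.8, 0.1, -0.5]
gripper_width: 0.993
t: 3.65
eef_pos: [0.486, -0.1759, 0.1383]
tool_rot: [-0.455, 0.542, -0.454, -0.542]
contact_force: [0.2, 0.2, -0.3]
gripper_width: 0.138
t: 4.15
eef_pos: [0.4858, -0.1759, 0.138]
tool_rot: [0.454, -0.542, 0.454, 0.542]
contact_force: [-0.1, 0.4, -0.5]
gripper_width: 0.118
[ 0.48576531 -0.17586858  0.13803787] [-0.05396581  0.35266975 -0.51739191] 10.054809773812927
```

View pics/w3.png

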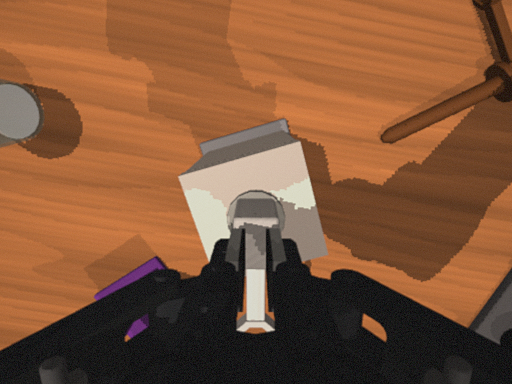

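```bash
python3 - <<'E'
from h import *
p=cv2.imread("pics/w3.png"); cv2.imwrite("pics/w3c.png",cv2.resize(p[180:345,190:330],None,fx=4,fy=3.6,interpolation=2)) 
p,d=bot.read_camera("side"); p=p[:,:,::-1]; cv2.imwrite("pics/s3c.png",cv2.resize(p[150:300,180:330],None,fx=4,fy=4,interpolation=2))
E
```

```text
(no output)
```

View pics/w3c.png

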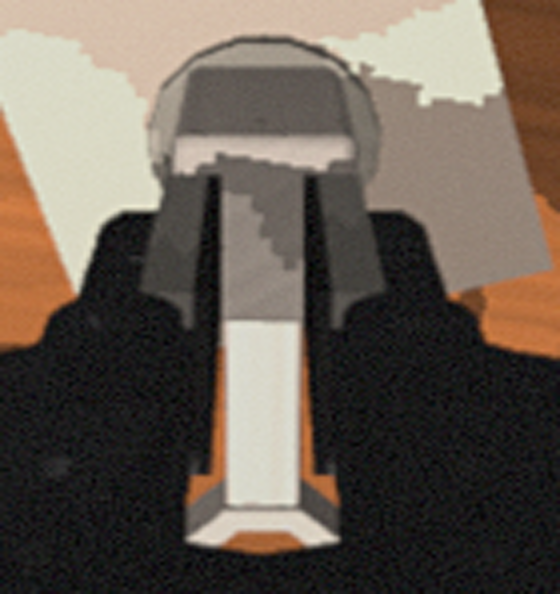

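View pics/s3c.png

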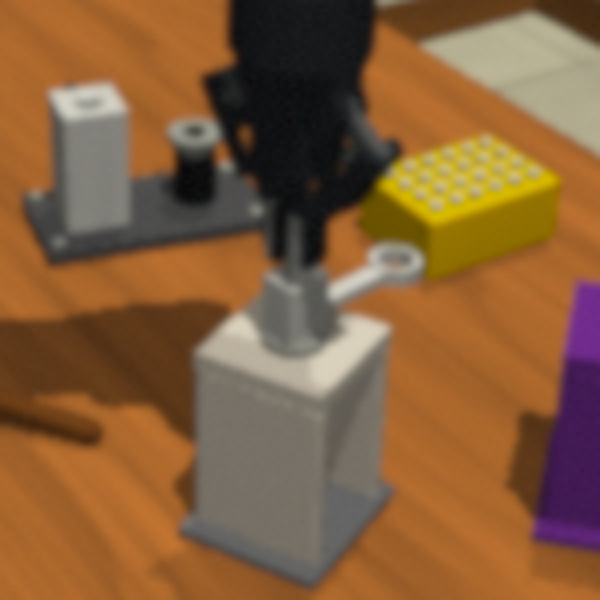

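```bash
python3 - <<'E'
from h import *
c=bot.calibration("wrist"); p,d=bot.read_camera("wrist"); P=cloud(c,d)
print(bot.get_obs()["eef_pos"], c["T"][:3,3])
for u,v in [(234,232),(229,250),(230,262),(283,232),(286,262),(256,205),(256,222),(256,245),(256,300)]: print(u,v,P[v,u].round(4))
E
```

```text
[ 0.48577876 -0.17589492  0.13805264] [ 0.4196132  -0.18806181  0.31910226]
234 232 [ 0.4754 -0.1881  0.1856]
229 250 [ 0.4756 -0.1889  0.2043]
230 262 [ 0.4742 -0.1877  0.2167]
283 232 [ 0.4949 -0.1558  0.1252]
286 262 [ 0.4711 -0.1675  0.2158]
256 205 [ 0.4724 -0.1783  0.148 ]
256 222 [ 0.4747 -0.1779  0.1697]
256 245 [ 0.4876 -0.1756  0.169 ]
256 300 [ 0.5369 -0.1668  0.144 ]
```

```bash
python3 - <<'E'
from h import *
c=bot.calibration("wrist"); p,d=bot.read_camera("wrist"); P=cloud(c,d)
for u in (234,240,243,275,270):
  print(u,[(v,*P[v,u].round(3)) for v in range(222,270,5)])
c=bot.calibration("side"); p,d=bot.read_camera("side"); P=cloud(c,d)
for u in (248,253,258):
  print(u,[(v,*P[v,u].round(3)) for v in range(196,226,4)])
E
```

```text
234 [(222, np.float64(0.477), np.float64(-0.189), np.float64(0.168)), (227, np.float64(0.48), np.float64(-0.189), np.float64(0.169)), (232, np.float64(0.475), np.float64(-0.188), np.float64(0.186)), (237, np.float64(0.475), np.float64(-0.188), np.float64(0.191)), (242, np.float64(0.475), np.float64(-0.187), np.float64(0.197)), (247, np.float64(0.475), np.float64(-0.187), np.float64(0.201)), (252, np.float64(0.475), np.float64(-0.187), np.float64(0.206)), (257, np.float64(0.475), np.float64(-0.187), np.float64(0.21)), (262, np.float64(0.475), np.float64(-0.186), np.float64(0.215)), (267, np.float64(0.474), np.float64(-0.186), np.float64(0.221))]
240 [(222, np.float64(0.476), np.float64(-0.186), np.float64(0.17)), (227, np.float64(0.479), np.float64(-0.186), np.float64(0.169)), (232, np.float64(0.474), np.float64(-0.185), np.float64(0.187)), (237, np.float64(0.475), np.float64(-0.185), np.float64(0.191)), (242, np.float64(0.475), np.float64(-0.185), np.float64(0.196)), (247, np.float64(0.475), np.float64(-0.185), np.float64(0.201)), (252, np.float64(0.475), np.float64(-0.184), np.float
[... 3031 characters left out ...]
4(0.476), np.float64(-0.187), np.float64(0.184)), (220, np.float64(0.479), np.float64(-0.183), np.float64(0.17)), (224, np.float64(0.476), np.float64(-0.188), np.float64(0.163))]
258 [(196, np.float64(0.722), np.float64(0.143), np.float64(-0.002)), (200, np.float64(0.48), np.float64(-0.197), np.float64(0.226)), (204, np.float64(0.48), np.float64(-0.198), np.float64(0.217)), (208, np.float64(0.484), np.float64(-0.192), np.float64(0.203)), (212, np.float64(0.484), np.float64(-0.194), np.float64(0.194)), (216, np.float64(0.484), np.float64(-0.194), np.float64(0.185)), (220, np.float64(0.489), np.float64(-0.187), np.float64(0.169)), (224, np.float64(0.49), np.float64(-0.187), np.float64(0.159))]
```

The reported opening equals the commanded 10 mm, so nothing has been gripped. Wrist and side depth both put the fingertips at z≈0.183, above the head top at 0.169. The real tips therefore sit about 45 mm behind the reported TCP. I'll open, go about 44 mm lower, and rely on the cameras.

```bash
python3 -m jog '0 0 0 0 0 0 85;0 0 0 0 0 0 85;0 0 0 0 0 0 85;0 0 0 0 0 0 85;0 0 0 0 0 0 85' 80;python3 -m jog '10 0 0 0 0 0 85;12 0 0 0 0 0 85;12 0 0 0 0 0 85;10 0 0 0 0 0 85;0 0 0 0 0 0 85' 
python3 - <<'E'
from h import *
c=bot.calibration("wrist"); p,d=bot.read_camera("wrist"); P=cloud(c,d); cv2.imwrite("pics/w4.png",p[:,:,::-1])
p,d=bot.read_camera("side"); p=p[:,:,::-1]; cv2.imwrite("pics/s4c.png",cv2.resize(p[150:300,180:330],None,fx=4,fy=4,interpolation=2))
E
```

```text
t: 4.9
eef_pos: [0.4858, -0.1759, 0.1381]
tool_rot: [0.454, -0.542, 0.454, 0.542]
contact_force: [0.3, -0.5, -0.7]
gripper_width: 0.95
t: 5.4
eef_pos: [0.4843, -0.1755, 0.092]
tool_rot: [0.454, -0.541, 0.455, 0.543]
contact_force: [-0.1, 0.5, -0.1]
gripper_width: 0.995
```

View pics/w4.png

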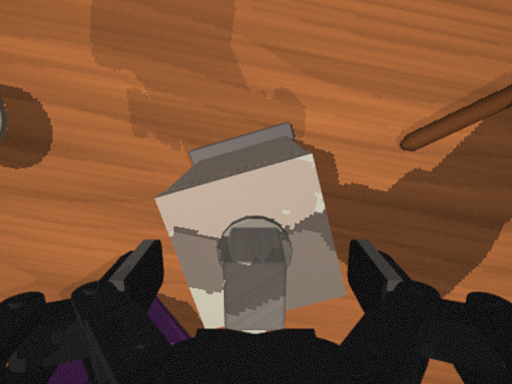

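View pics/s4c.png

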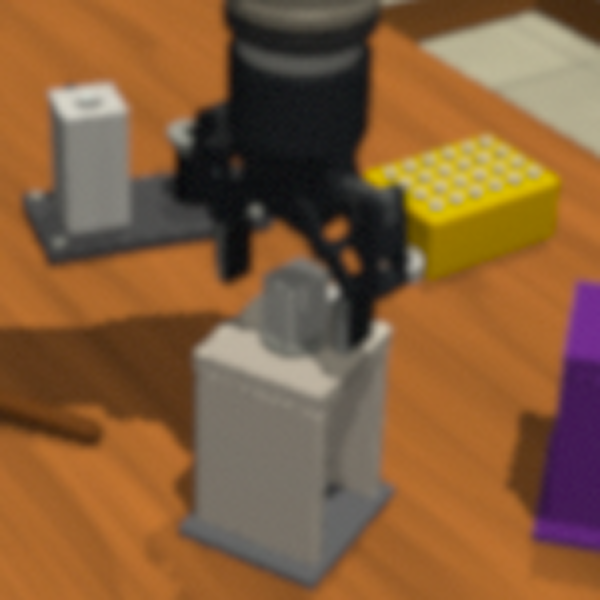

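The fingers now straddle the head, at (255,280) in `w4`. Closing.

```bash
python3 -m jog '0 0 0 0 0 0 50;0 0 0 0 0 0 40;0 0 0 0 0 0 30;0 0 0 0 0 0 20;0 0 0 0 0 0 10' 80;python3 -m jog '0 0 0 0 0 0 5;0 0 0 0 0 0 5;0 0 0 0 0 0 5' 80
python3 - <<'E'
from h import *
p,d=bot.read_camera("wrist"); cv2.imwrite("pics/w5.png",p[:,:,::-1])
p,d=bot.read_camera("side"); p=p[:,:,::-1]; cv2.imwrite("pics/s5c.png",cv2.resize(p[150:300,180:330],None,fx=4,fy=4,interpolation=2))
E
```

```text
t: 6.0
eef_pos: [0.4861, -0.1759, 0.0945]
tool_rot: [-0.455, 0.542, -0.454, -0.542]
contact_force: [-0.8, 0.7, 3.8]
gripper_width: 0.272
t: 6.3
eef_pos: [0.4861, -0.1759, 0.0945]
tool_rot: [-0.455, 0.542, -0.454, -0.542]
contact_force: [-1.3, 0.6, 5.9]
gripper_width: 0.273
```

View pics/s5c.png

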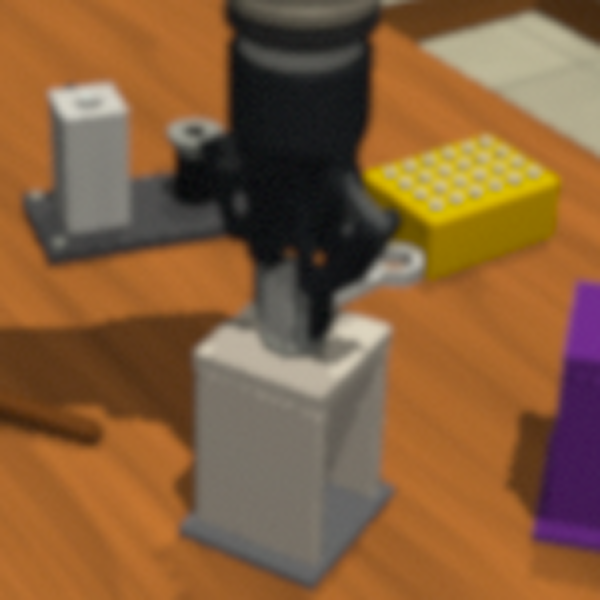

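View pics/w5.png

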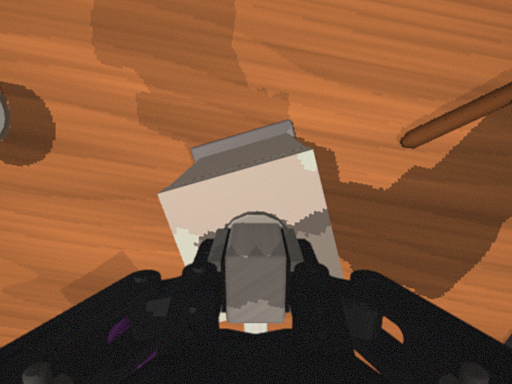

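Opening is 23 mm on the 24 mm head, so the grip is good. Lifting straight up.

```bash
python3 -m jog '-10 0 0 0 0 0 5;-20 0 0 0 0 0 5;-25 0 0 0 0 0 5;-30 0 0 0 0 0 5;-25 0 0 0 0 0 5' 80;python3 -m jog '-15 0 0 0 0 0 5;-7 0 0 0 0 0 5;0 0 0 0 0 0 5;0 0 0 0 0 0 5' 80
python3 - <<'E'
from h import *
p,d=bot.read_camera("wrist"); cv2.imwrite("pics/w6.png",p[:,:,::-1])
p,d=bot.read_camera("side"); p=p[:,:,::-1]; cv2.imwrite("pics/s6c.png",cv2.resize(p[100:300,180:380],None,fx=3,fy=3,interpolation=2))
print(bot.get_obs()["q"].round(3))
E
```

```text
t: 6.9
eef_pos: [0.4854, -0.1758, 0.2055]
tool_rot: [0.454, -0.542, 0.454, 0.542]
contact_force: [0.3, -0.4, -2.5]
gripper_width: 0.267
t: 7.3
eef_pos: [0.485, -0.1757, 0.2251]
tool_rot: [0.454, -0.541, 0.455, 0.542]
contact_force: [-0.8, 0.5, -2.0]
gripper_width: 0.272
[ 0.306  0.189 -0.091  1.888  0.019  1.067  1.953]
```

View pics/s6c.png

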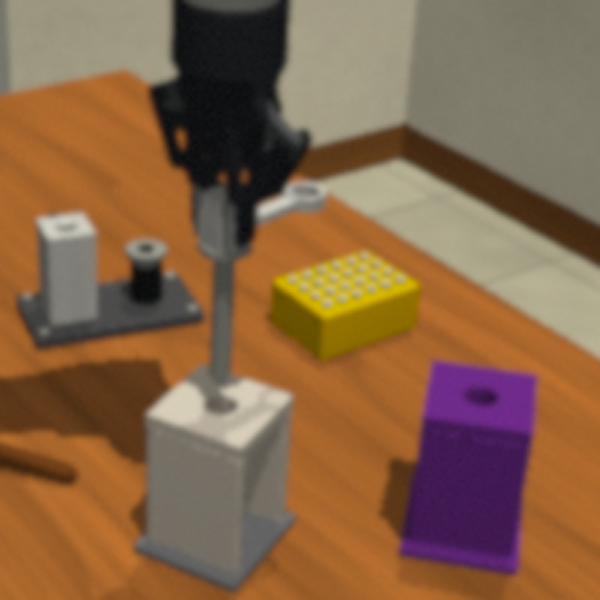

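View pics/w6.png

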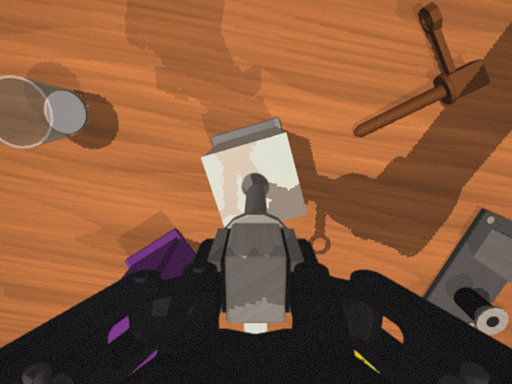

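The post is free of the rack, with the tip at about z 0.145. Moving over the station inlet, then turning.

```bash
python3 -m jog '0 -12 19 0 0 0 5;0 -20 32 0 0 0 5;0 -25 40 0 0 0 5;0 -25 40 0 0 0 5;0 -25 40 0 0 0 5' 80;python3 -m jog '0 -25 40 0 0 0 5;0 -25 40 0 0 0 5;0 -21 32 0 0 0 5;0 -12 19 0 0 0 5;0 0 0 0 0 0 5';python3 -m jog '0 0 0 0.6 0 0 5;0 0 0 1.3 0 0 5;0 0 0 1.3 0 0 5;0 0 0 0.8 0 0 5;0 0 0 0 0 0 5'
python3 - <<'E'
from h import *
print(bot.get_obs()["contact_force"],bot.get_obs()["q"].round(2))
c=bot.calibration("wrist");p,d=bot.read_camera("wrist"); cv2.imwrite("pics/w7.png",p[:,:,::-1]);np.save("pics/w7_d.npy",d); np.savez("pics/w7_c.npz",**c)
E
```

```text
t: 7.9
eef_pos: [0.5613, 0.0126, 0.2251]
tool_rot: [0.454, -0.541, 0.455, 0.542]
contact_force: [1.2, -0.4, -1.7]
gripper_width: 0.271
t: 8.4
eef_pos: [0.6199, 0.1597, 0.2244]
tool_rot: [0.453, -0.542, 0.453, 0.544]
contact_force: [-1.0, -0.3, -2.1]
gripper_width: 0.271
t: 8.9
eef_pos: [0.6198, 0.1532, 0.2252]
tool_rot: [0.557, -0.435, 0.558, 0.435]
contact_force: [-0.5, 0.6, -1.6]
gripper_width: 0.273
[-0.54300421  0.61024669 -1.56229829] [-0.22  0.4  -0.17  1.6   0.07  1.15  0.93]
```

View pics/w7.png

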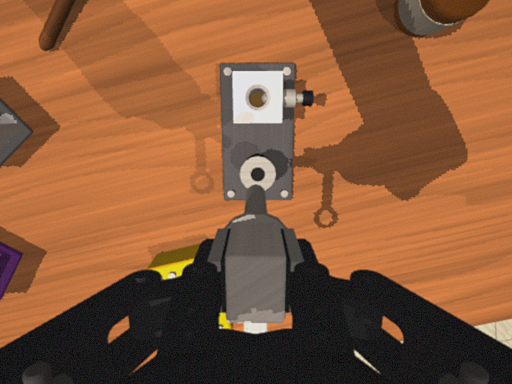

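```bash
cat > st.py <<'E'
from h import *
def station(p,c,d,x0=(.546,.172)):
    P=cloud(c,d)
    near=np.hypot(P[...,0]-x0[0],P[...,1]-x0[1])<.045
    m=(near&(abs(P[...,2]-.105)<.006)).astype(np.uint8); m=cv2.morphologyEx(m,cv2.MORPH_CLOSE,np.ones((15,15)));
    cn=max(cv2.findContours(m,0,2)[0],key=cv2.contourArea); r=cv2.minAreaRect(cn)
    B=np.array([cast(c,*q,.105)[:2] for q in cv2.boxPoints(r)])
    print("block px",np.round(r[0],1),np.round(r[1],1),"centre",B.mean(0).round(4),[ (round(float(np.linalg.norm(B[(i+1)%4]-B[i])),4),round(float(np.degrees(np.arctan2(*(B[(i+1)%4]-B[i])[::-1]))),1)) for i in range(4)])
    return B.mean(0)
E
python3 - <<'E'
from st import *
p=cv2.imread("pics/w7.png"); c=dict(np.load("pics/w7_c.npz")); d=np.load("pics/w7_d.npy"); station(p,c,d)
cv2.imwrite("pics/w7c.png",cv2.resize(p[55:210,205:325],None,fx=4,fy=3.8,interpolation=2))
hsv=cv2.cvtColor(p,cv2.COLOR_BGR2HSV); b=p.copy(); roi=b[75:120,235:282]; g=cv2.cvtColor(roi,6)
m=(g<170).astype(np.uint8); n,l,s,ce=cv2.connectedComponentsWithStats(m)
print([(s[i].tolist(),(ce[i]+[235,75]).round(1)) for i in range(1,n)])
P=cloud(c,d); m=((abs(P[...,2]-.068)<.004)&(np.hypot(P[...,0]-.623,P[...,1]-.155)<.035)).astype(np.uint8)
(u,v),rr=cv2.minEnclosingCircle(cv2.findNonZero(m)); print("inlet px",u,v,rr,cast(c,u,v,.068), cast(c,257.5,174,.068))
print("bore ",cast(c,257.5,97.5,.105))
E
```

```text
block px [257.5  96.5] [51. 49.] centre [0.5447 0.1732] [(0.0446, 75.9), (0.0453, -12.8), (0.0465, -104.1), (0.0453, 164.8)]
[([11, 13, 21, 20, 311], array([256.5,  97.3]))]
inlet px 257.724609375 173.06922912597656 17.829570770263672 [0.62193079 0.15441489 0.068     ] [0.6228923  0.15391767 0.068     ]
bore  [0.54516099 0.17308962 0.105     ]
```

View pics/w7c.png

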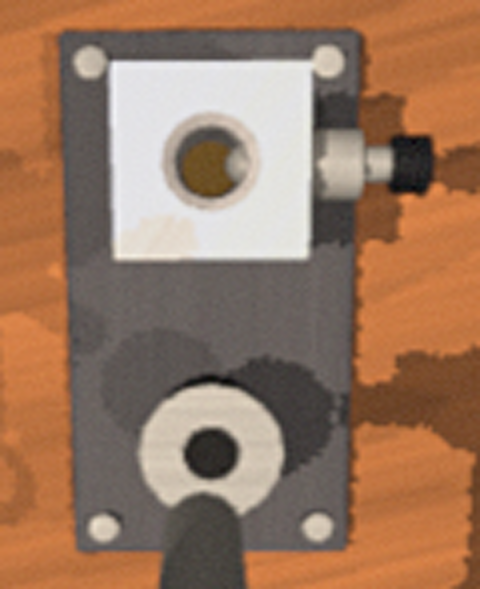

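```bash
python3 - <<'E'
from st import *
from scipy.spatial.transform import Rotation as R
c=dict(np.load("pics/w7_c.npz")); d=np.load("pics/w7_d.npy"); P=cloud(c,d)
o=bot.get_obs(); M=R.from_quat(o["tool_rot"][[1,2,3,0]]).as_matrix(); e=o["eef_pos"]
print("tool x axis",M[:,0].round(4),"yaw z",np.degrees(np.arctan2(M[1,2],M[0,2])))
Q=(P-e)@M*1000  # tool frame mm
m=np.zeros(d.shape,bool); m[170:230,235:280]=1; m&=(P[...,2]>.12)&(abs(Q[...,1])<20)
print("min z",P[m][:,2].min())
for z0 in np.arange(.14,.2,.01):
    k=m&(abs(P[...,2]-z0)<.005); 
    if k.sum()>3:
        q=Q[k]; A=np.c_[2*q[:,1:],np.ones(len(q))]; s=np.linalg.lstsq(A,(q[:,1:]**2).sum(1),rcond=None)[0]
        # fixed radius 8 estimate: y axis= max y-8
        print(z0.round(3),k.sum(),"ymax",np.percentile(q[:,1],95).round(2),"zrange",q[:,2].min().round(1),q[:,2].max().round(1),"fit",s[:2].round(2),np.sqrt(s[2]+s[0]**2+s[1]**2).round(2))
for n,pt in (("bore",[.545,.173,.105]),("inlet",[.6225,.154,.068])): print(n,((np.array(pt)-e)@M*1000).round(1))
E
```

```text
tool x axis [-0.0013 -0.001  -1.    ] yaw z 76.07007517401473
min z 0.15509997333806996
0.16 58 ymax 6.84 zrange -8.8 7.0 fit [-1.1 -0.8] 7.76
0.17 61 ymax 6.76 zrange -8.4 6.7 fit [-1.02 -0.79] 7.68
0.18 65 ymax 6.8 zrange -8.8 7.1 fit [-1.08 -0.8 ] 7.74
0.19 78 ymax 6.7 zrange -8.6 6.8 fit [-1.18 -0.84] 7.77
bore [120.4  77.3   1.2]
inlet [157.3  -2.6   1.4]
```

`w7` shows the block top at (257,97), the bore at (257,97), the inlet at (258,173) and the rod tip at (257,190). The yaw already matches at -13.9°. Next I shift about 78 mm along tool y and 2 mm along z.

```bash
python3 -m jog '0 12 0.5 0 0 0 5;0 25 0.5 0 0 0 5;0 25 0.5 0 0 0 5;0 16 0.5 0 0 0 5;0 0 0 0 0 0 5' 80;python3 -m jog '0 0 0 0 0 0 5;0 0 0 0 0 0 5'
cat > rel.py <<'E'
from st import *
from scipy.spatial.transform import Rotation as R
import sys
o=bot.get_obs(); M=R.from_quat(o["tool_rot"][[1,2,3,0]]).as_matrix(); e=o["eef_pos"]
c=bot.calibration("wrist");p,d=bot.read_camera("wrist"); cv2.imwrite(f"pics/{sys.argv[1]}.png",p[:,:,::-1])
P=cloud(c,d);Q=(P-e)@M*1000
print(e.round(4),"F",o["contact_force"].round(2),"tau",o["torque"].round(2))
s=station(p,c,d); print("block in tool",((np.array([*s,.105])-e)@M*1000).round(1))
m=np.zeros(d.shape,bool); m[150:235,235:280]=1; m&=(P[...,2]>.11)&(abs(Q[...,1])<12)&(Q[...,0]<90)&(Q[...,0]>20)
q=Q[m]; A=np.c_[2*q[:,1:],np.ones(len(q))]; s=np.linalg.lstsq(A,(q[:,1:]**2).sum(1),rcond=None)[0]; print("rod in tool y,z",s[:2].round(2),len(q),"ymid",((q[:,2].min()+q[:,2].max())/2).round(2))
E
python3 rel.py w8
```

```text
t: 9.45
eef_pos: [0.5422, 0.1765, 0.2262]
tool_rot: [0.556, -0.436, 0.557, 0.437]
contact_force: [0.5, 0.2, -1.8]
gripper_width: 0.275
t: 9.65
eef_pos: [0.5458, 0.1748, 0.2261]
tool_rot: [0.557, -0.435, 0.557, 0.435]
contact_force: [0.0, 0.0, -2.9]
gripper_width: 0.271
[0.5458 0.1748 0.2261] F [ 0.01  0.03 -2.87] tau [-0.03  0.02  0.01]
block px [254. 177.] [46. 46.] centre [0.5444 0.173 ] [(0.0449, 75.9), (0.0469, -13.0), (0.0467, -104.1), (0.0469, 164.8)]
block in tool [121.1   0.9  -2. ]
rod in tool y,z [-1.21 -0.57] 345 ymid -0.57
```

View pics/w8.png

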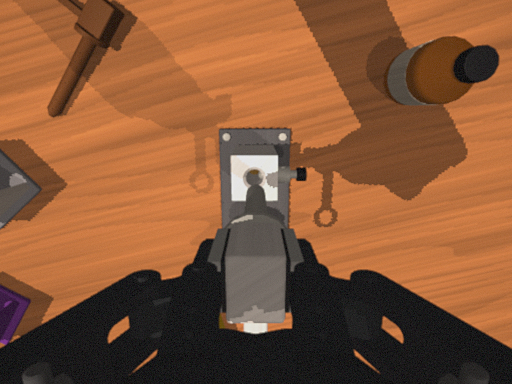

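```bash
python3 -m jog '0 2 -1.4 0 0 0 5;8 0 0 0 0 0 5;10 0 0 0 0 0 5;7 0 0 0 0 0 5;0 0 0 0 0 0 5' 80;python3 -m jog '0 0 0 0 0 0 5;0 0 0 0 0 0 5'
python3 rel.py w9; python3 - <<'E'
from h import *
for n,(x0,y0,x1,y1) in {"scene":(270,130,370,230),"side":(170,100,270,230)}.items():
    p,d=bot.read_camera(n); cv2.imwrite(f"pics/{n}9.png",cv2.resize(p[y0:y1,x0:x1,::-1],None,fx=4,fy=4,interpolation=2))
E
```

```text
t: 10.2
eef_pos: [0.5418, 0.174, 0.1992]
tool_rot: [0.556, -0.435, 0.558, 0.436]
contact_force: [-0.5, -0.3, -2.1]
gripper_width: 0.273
t: 10.4
eef_pos: [0.5431, 0.1746, 0.2013]
tool_rot: [0.557, -0.435, 0.557, 0.435]
contact_force: [0.2, 0.1, -2.7]
gripper_width: 0.27
[0.5431 0.1746 0.2013] F [ 0.23  0.06 -2.66] tau [-0.02  0.04  0.01]
block px [255.  185.5] [49. 50.] centre [0.5446 0.1732] [(0.0451, 76.0), (0.0465, -12.8), (0.0471, -104.0), (0.0465, 164.8)]
block in tool [96.3 -1.7 -1. ]
rod in tool y,z [-1.23 -0.57] 347 ymid -0.56
```

View pics/w9.png

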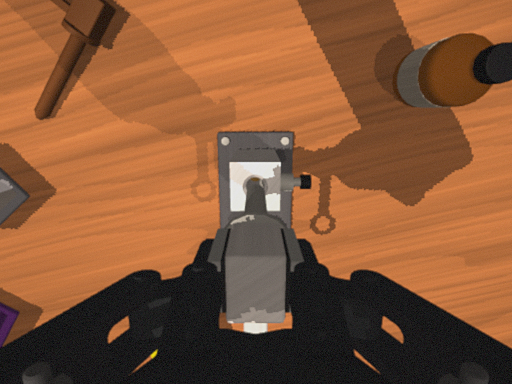

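View pics/side9.png

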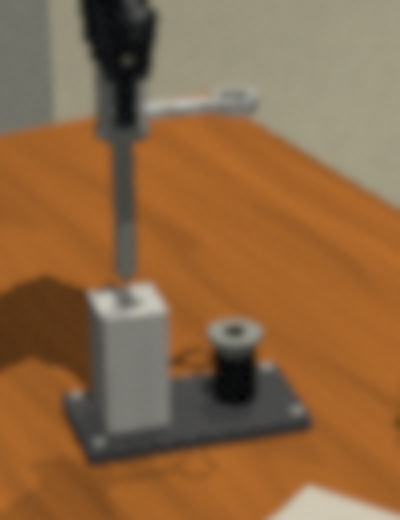

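View pics/scene9.png

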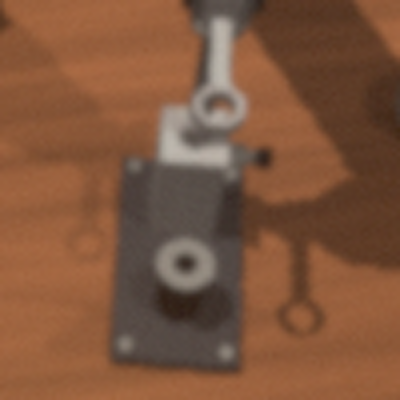

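The residual is about 0.5 mm. I'll correct it and start down slowly, watching the force. The free-hanging Fz is about -2.3 N.

```bash
python3 -m jog '5 -0.4 -0.4 0 0 0 5;5 0 0 0 0 0 5;4 0 0 0 0 0 5;0 0 0 0 0 0 5' 80;python3 -m jog '2 0 0 0 0 0 5;2 0 0 0 0 0 5;2 0 0 0 0 0 5;0 0 0 0 0 0 5';python3 -m jog '2 0 0 0 0 0 5;2 0 0 0 0 0 5;0 0 0 0 0 0 5;0 0 0 0 0 0 5'
```

```text
t: 10.95
eef_pos: [0.5425, 0.1737, 0.1861]
tool_rot: [0.557, -0.435, 0.558, 0.436]
contact_force: [0.5, 0.8, -1.4]
gripper_width: 0.27
t: 11.35
eef_pos: [0.543, 0.1739, 0.1808]
tool_rot: [0.557, -0.435, 0.557, 0.435]
contact_force: [0.1, 1.0, -2.4]
gripper_width: 0.272
t: 11.75
eef_pos: [0.5431, 0.174, 0.177]
tool_rot: [0.557, -0.435, 0.557, 0.435]
contact_force: [-0.2, 0.4, -1.6]
gripper_width: 0.277
```

```bash
for i in 1; do :; done; python3 -m jog '2 0 0 0 0 0 5;2 0 0 0 0 0 5;0 0 0 0 0 0 5' 80;python3 -m jog '2 0 0 0 0 0 5;2 0 0 0 0 0 5;0 0 0 0 0 0 5'; python3 -m jog '2 0 0 0 0 0 5;2 0 0 0 0 0 5;0 0 0 0 0 0 5'; python3 -m jog '2 0 0 0 0 0 5;2 0 0 0 0 0 5;0 0 0 0 0 0 5'
```

```text
t: 12.05
eef_pos: [0.543, 0.1739, 0.1727]
tool_rot: [0.557, -0.435, 0.557, 0.435]
contact_force: [0.0, 0.6, -2.7]
gripper_width: 0.27
t: 12.35
eef_pos: [0.543, 0.1739, 0.1687]
tool_rot: [0.557, -0.435, 0.557, 0.435]
contact_force: [0.6, 0.1, -2.0]
gripper_width: 0.273
t: 12.65
eef_pos: [0.543, 0.1738, 0.1647]
tool_rot: [0.557, -0.435, 0.557, 0.435]
contact_force: [0.8, -0.6, -2.1]
gripper_width: 0.271
t: 12.95
eef_pos: [0.5434, 0.1735, 0.1613]
tool_rot: [0.557, -0.436, 0.557, 0.435]
contact_force: [-0.3, -2.5, 0.6]
gripper_width: 0.27
```

The plunger is touched at about 23 mm depth. Continuing.

```bash
python3 -m jog '2 0 0 0 0 0 5;0 0 0 0 0 0 5' 80;python3 -m jog '2 0 0 0 0 0 5;0 0 0 0 0 0 5'; python3 -m jog '2 0 0 0 0 0 5;0 0 0 0 0 0 5'; python3 -m jog '2 0 0 0 0 0 5;0 0 0 0 0 0 5';python3 -m jog '2 0 0 0 0 0 5;2 0 0 0 0 0 5;0 0 0 0 0 0 5'
```

```text
t: 13.15
eef_pos: [0.5434, 0.1735, 0.1591]
tool_rot: [0.557, -0.436, 0.557, 0.435]
contact_force: [0.5, -1.7, -0.9]
gripper_width: 0.274
t: 13.35
eef_pos: [0.5433, 0.1736, 0.1569]
tool_rot: [0.557, -0.435, 0.557, 0.435]
contact_force: [0.9, -3.6, 2.1]
gripper_width: 0.27
t: 13.55
eef_pos: [0.5433, 0.1736, 0.155]
tool_rot: [0.557, -0.436, 0.557, 0.435]
contact_force: [0.5, -2.8, 1.9]
gripper_width: 0.272
t: 13.75
eef_pos: [0.5433, 0.1737, 0.153]
tool_rot: [0.557, -0.436, 0.557, 0.435]
contact_force: [0.6, -2.8, 2.9]
gripper_width: 0.27
t: 14.05
eef_pos: [0.5431, 0.1737, 0.1486]
tool_rot: [0.557, -0.435, 0.557, 0.435]
contact_force: [2.2, -3.5, -2.0]
gripper_width: 0.271
```

```bash
python3 -m jog '2 0 0 0 0 0 5;2 0 0 0 0 0 5' 80;python3 -m jog '2 0 0 0 0 0 5;2 0 0 0 0 0 5'; python3 -m jog '2 0 0 0 0 0 5'; python3 -m jog '1 0 0 0 0 0 5';python3 -m jog '1 0 0 0 0 0 5';python3 -m jog '1 0 0 0 0 0 5';python3 -m jog '1 0 0 0 0 0 5'
```

```text
t: 14.25
eef_pos: [0.5433, 0.1737, 0.1453]
tool_rot: [0.557, -0.435, 0.557, 0.435]
contact_force: [0.2, -4.3, 6.7]
gripper_width: 0.27
t: 14.45
eef_pos: [0.5434, 0.1736, 0.1413]
tool_rot: [0.557, -0.435, 0.557, 0.435]
contact_force: [0.3, -4.8, 5.8]
gripper_width: 0.27
t: 14.55
eef_pos: [0.5434, 0.1737, 0.1393]
tool_rot: [0.557, -0.435, 0.557, 0.435]
contact_force: [-1.6, -4.6, 5.4]
gripper_width: 0.27
t: 14.65
eef_pos: [0.5433, 0.1737, 0.1382]
tool_rot: [0.557, -0.435, 0.557, 0.435]
contact_force: [-0.4, -5.0, 5.0]
gripper_width: 0.268
t: 14.75
eef_pos: [0.5433, 0.1737, 0.1373]
tool_rot: [0.557, -0.435, 0.557, 0.435]
contact_force: [-0.5, -4.4, 5.1]
gripper_width: 0.271
t: 14.85
eef_pos: [0.5434, 0.1737, 0.1363]
tool_rot: [0.557, -0.435, 0.557, 0.435]
contact_force: [-0.3, -4.5, 5.0]
gripper_width: 0.272
t: 14.95
eef_pos: [0.5434, 0.1737, 0.1353]
tool_rot: [0.557, -0.435, 0.557, 0.435]
contact_force: [-0.6, -4.2, 5.1]
gripper_width: 0.269
```

The drag is steady: Fz ≈ 5.1 N while sliding. The target is about 17 N. Continuing in 1 mm steps.

```bash
for k in 1; do python3 -m jog '1 0 0 0 0 0 5' 80 | grep -E 'eef|force';python3 -m jog '1 0 0 0 0 0 5'| grep -E 'eef|force'; python3 -m jog '1 0 0 0 0 0 5'| grep -E 'eef|force'; python3 -m jog '1 0 0 0 0 0 5'| grep -E 'eef|force';done
```

```text
eef_pos: [0.5434, 0.1737, 0.1343]
contact_force: [-1.0, -4.1, 5.4]
eef_pos: [0.5433, 0.1737, 0.1333]
contact_force: [0.5, -4.3, 6.1]
eef_pos: [0.5433, 0.1737, 0.1323]
contact_force: [-0.6, -4.7, 5.3]
eef_pos: [0.5434, 0.1737, 0.1313]
contact_force: [-1.0, -4.0, 5.7]
```

```bash
python3 -m jog '1 0 0 0 0 0 5' 80 | grep -E 'eef|force';python3 -m jog '1 0 0 0 0 0 5'| grep -E 'eef|force'
```

```text
eef_pos: [0.5434, 0.1737, 0.1303]
contact_force: [-0.7, -3.8, 6.0]
eef_pos: [0.5433, 0.1737, 0.1293]
contact_force: [-1.1, -5.3, 5.1]
```

```bash
python3 -m jog '1 0 0 0 0 0 5' 80 | grep -E 'eef|force';python3 -m jog '1 0 0 0 0 0 5'| grep -E 'eef|force'
```

```text
eef_pos: [0.5434, 0.1737, 0.1283]
contact_force: [0.1, -5.1, 5.1]
eef_pos: [0.5434, 0.1737, 0.1273]
contact_force: [0.2, -4.5, 7.6]
```

```bash
python3 -m jog '0.6 0 0 0 0 0 5' 80 | grep -E 'eef|force'
```

```text
eef_pos: [0.5434, 0.1737, 0.1269]
contact_force: [-0.7, -4.9, 8.5]
```

```bash
python3 -m jog '0.6 0 0 0 0 0 5' 80 | grep -E 'eef|force'
```

```text
eef_pos: [0.5434, 0.1737, 0.1265]
contact_force: [-1.7, -5.8, 10.0]
```

The seat was felt at eef z ≈ 0.1276. Pressing further in small steps.

```bash
python3 -m jog '0.6 0 0 0 0 0 5' 80 | grep -E 'eef|force'; python3 -m jog '0.6 0 0 0 0 0 5' 80 | grep -E 'eef|force'
```

```text
eef_pos: [0.5435, 0.1737, 0.1261]
contact_force: [-2.2, -5.5, 11.2]
eef_pos: [0.5436, 0.1737, 0.1257]
contact_force: [-2.3, -5.6, 11.9]
```

```bash
python3 -m jog '0.4 0 0 0 0 0 5' 80 | grep -E 'eef|force'
```

```text
eef_pos: [0.5436, 0.1736, 0.1255]
contact_force: [-2.0, -5.3, 13.6]
```

```bash
python3 -m jog '0.6 0 0 0 0 0 5' 80 | grep -E 'eef|force'; python3 -m jog '0.5 0 0 0 0 0 5' 80 | grep -E 'eef|force'
```

```text
eef_pos: [0.5436, 0.1737, 0.1251]
contact_force: [-2.1, -5.5, 14.8]
eef_pos: [0.5437, 0.1737, 0.1247]
contact_force: [-2.6, -5.3, 14.7]
```

```bash
python3 -m jog '0.4 0 0 0 0 0 5' 80 | grep -E 'eef|force'
```

```text
eef_pos: [0.5437, 0.1737, 0.1245]
contact_force: [-3.0, -6.3, 16.4]
```

```bash
python3 -m jog '0.4 0 0 0 0 0 5' 80 | grep -E 'eef|force'; python3 -m jog '0 0 0 0 0 0 5;0 0 0 0 0 0 5' 80 | grep -E 'eef|force'
python3 - <<'E'
from h import *
o=bot.get_obs();print(o["contact_force"])
for n,(x0,y0,x1,y1) in {"scene":(270,130,370,230),"side":(170,100,270,230)}.items():
    c=bot.calibration(n);p,d=bot.read_camera(n); cv2.imwrite(f"pics/{n}10.png",cv2.resize(p[y0:y1,x0:x1,::-1],None,fx=4,fy=4,interpolation=2))
E
```

```text
eef_pos: [0.5438, 0.1737, 0.1242]
contact_force: [-3.7, -5.8, 17.8]
eef_pos: [0.5437, 0.1737, 0.1241]
contact_force: [-3.5, -6.2, 15.8]
[-3.51448275 -6.19982887 15.75793824]
```

View pics/side10.png

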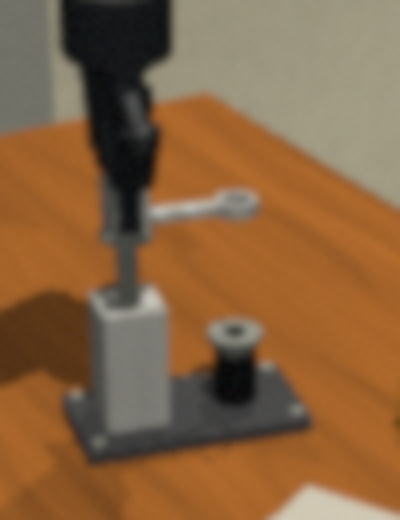

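View pics/scene10.png

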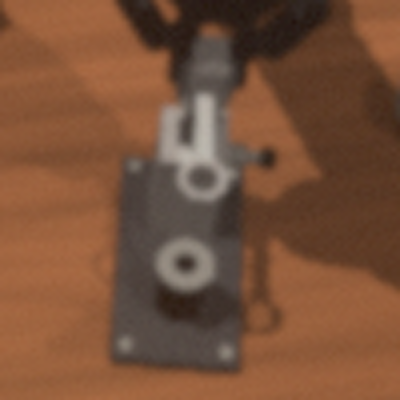

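```bash
python3 - <<'E'
from h import *
s=bot.calibration("scene"); d=bot.calibration("side")
print("ring",cast(s,270+203/4,130+179/4,.175),cast(d,170+237/4,100+204/4,.175))
print("inlet",cast(s,270+185/4,130+264/4,.068),cast(d,170+236/4,100+333/4,.068))
E
```

```text
ring [0.62386654 0.1566187  0.175     ] [0.61671718 0.14242772 0.175     ]
inlet [0.62321657 0.15709293 0.068     ] [0.62070178 0.15001872 0.068     ]
```

The ring is over the inlet to within a few mm, and the rod exposure matches the felt depth of about 60 mm. I'll lower the grip force, then release.

```bash
python3 -m jog '0 0 0 0 0 0 5;0 0 0 0 0 0 5' 20 | grep -E 'eef|force|width'; python3 -m jog '0 0 0 0 0 0 28;0 0 0 0 0 0 32;0 0 0 0 0 0 40;0 0 0 0 0 0 60;0 0 0 0 0 0 85'| grep -E 'eef|force|width';python3 -m jog '0 0 0 0 0 0 85;0 0 0 0 0 0 85;0 0 0 0 0 0 85;0 0 0 0 0 0 85;0 0 0 0 0 0 85'| grep -E 'eef|force|width'
python3 - <<'E'
from h import *
c=bot.calibration("wrist");p,d=bot.read_camera("wrist"); cv2.imwrite("pics/w11.png",p[:,:,::-1])
E
```

```text
eef_pos: [0.5437, 0.1737, 0.1241]
contact_force: [-3.2, -5.5, 15.7]
gripper_width: 0.269
eef_pos: [0.5426, 0.1745, 0.1219]
contact_force: [0.2, 0.6, -0.1]
gripper_width: 0.793
eef_pos: [0.5431, 0.174, 0.1224]
contact_force: [-0.6, 0.2, -0.5]
gripper_width: 0.997
```

View pics/w11.png

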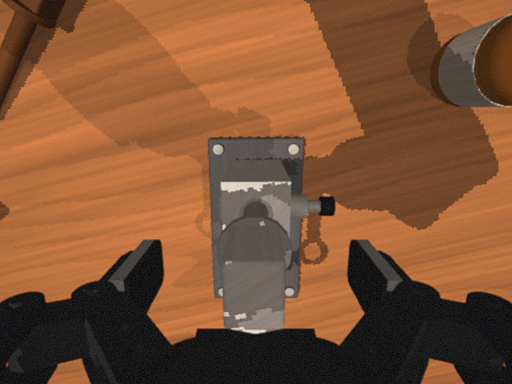

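`w11` shows the post standing with its head at (253,290) and the fingers open clear of it. Retreating straight up.

```bash
python3 -m jog '-10 0 0 0 0 0 85;-25 0 0 0 0 0 85;-30 0 0 0 0 0 85;-30 0 0 0 0 0 85;-20 0 0 0 0 0 85'| grep -E 'eef|force';python3 -m jog '-15 0 0 0 0 0 85;0 0 0 0 0 0 85;0 0 0 0 0 0 85'| grep -E 'eef|force'
python3 - <<'E'
from h import *
c=bot.calibration("wrist");p,d=bot.read_camera("wrist"); cv2.imwrite("pics/w12.png",p[:,:,::-1]); P=cloud(c,d)
h=(P[...,2]>.185)&(P[...,2]<.215)&(np.hypot(P[...,0]-.545,P[...,1]-.173)<.03)
zt=np.median(P[h][:,2]); print("head top z",zt,"-> tip",zt-.154,"depth",.105-(zt-.154))
r=cv2.minAreaRect(max(cv2.findContours(h.astype(np.uint8),0,2)[0],key=cv2.contourArea)); print(r,"head",cast(c,*r[0],zt))
rz=zt-.024
m=(abs(P[...,2]-rz)<.006)&(np.hypot(P[...,0]-.622,P[...,1]-.154)<.025)
(u,v),rr=cv2.minEnclosingCircle(cv2.findNonZero(m.astype(np.uint8))); print("ring",u,v,rr,cast(c,u,v,rz))
for n,(x0,y0,x1,y1) in {"scene":(270,130,370,230),"side":(170,100,270,230)}.items():
    c=bot.calibration(n);p,d=bot.read_camera(n); cv2.imwrite(f"pics/{n}12.png",cv2.resize(p[y0:y1,x0:x1,::-1],None,fx=4,fy=4,interpolation=2))
E
```

```text
eef_pos: [0.544, 0.1744, 0.2406]
contact_force: [0.7, 0.3, 0.1]
eef_pos: [0.5431, 0.1739, 0.2525]
contact_force: [-0.5, -0.4, -0.5]
head top z 0.20052784959355857 -> tip 0.04652784959355857 depth 0.05847215040644142
((255.0, 197.0), (40.0, 30.0), 90.0) head [0.54240657 0.17304911 0.20052785]
ring 255.5 269.78204345703125 20.28753089904785 [0.61679694 0.15493464 0.17652785]
```

View pics/w12.png

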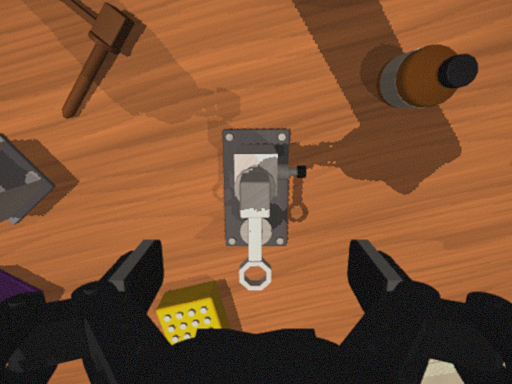

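View pics/side12.png

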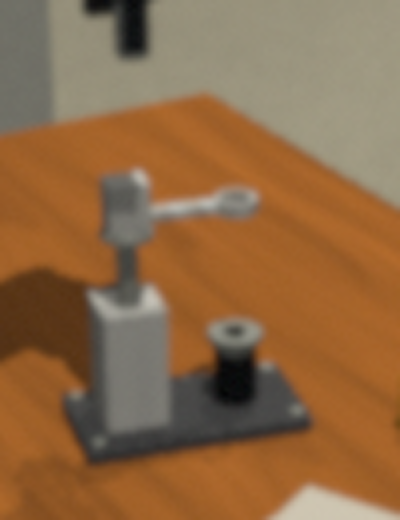

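The post stands free with the tip about 58.5 mm deep. Seat contact was near 57 mm, so it is still on the seat. The ring is within about 6 mm of the inlet, and nothing is touching the robot. Handing in.

```bash
python3 -c "
from station import bot
o=bot.get_obs();print(o['t'],o['contact_force'])
print(bot.hand_in())"
```

```text
19.15 [-0.44529151 -0.08322972 -0.46739398]
the job is handed in; nothing more can be done
None
```

I took the post from the white rack, turned it to the station's yaw of about -14° and slid it into the bore past the plunger, where the drag was about 7.4 N. I felt the spring seat at about 57 mm depth, pressed it to about 12 N beyond the drag (Fz peaked at 17.8 N), and let go. I handed the job in at 19.15 s. The hand-in reports no verdict, so I don't know whether it passed.

**Last checks:**
- **Depth and seat:** the wrist camera put the tip about 58.5 mm deep. That leaves the seat pressed about 1.7 mm, uncertain by about 1 mm.
- **Upright and on axis:** the post looked upright in the side view. The head centre was about 2 mm from the bore axis.
- **Ring over inlet:** the wrist view put the ring about 5–6 mm from the inlet. The scene view before release said under 1 mm and the side view about 8–9 mm, so the views disagree but all are inside 13 mm.
- **Bystanders and robot:** the hand rose straight up, open and clear of the post. The bottle and tip box looked undisturbed in the last wrist view. The beaker was out of view, and I measured none of the three.

**Failed check:** the first grasp closed on air. The fingertips sat about 45 mm above the reported TCP. The opening reading and camera depth showed this, so I went 44 mm lower and gripped again.

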